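# Build the test-sieve stack for the mill

## Task

Build up the test-sieve stack on the little shaker, to check the mill's grind: one at a time, first put the blue (fine) sieve on the shaker's pan, then the yellow (medium) one on it, then the red (coarse) one, and last the lid with the black knob. Each must sit upright with its foot fully home in the rim below; leave the scoop, the clear cup and the star knob where they are.

Things in the scene. Friction and masses are not known exactly. Their poses are not given: they have to be found in the camera images.
- shaker: sieve shaker, fixed to the table: low round grey foot 98 mm across, 22 mm high, with a small green button near its edge, and on it an open round dark steel pan 60 mm across, rim 52 mm above the table, 53 mm bore, 15 mm deep. Origin: centre of the underside, z up. A sieve seated in the pan has its origin 44 mm above this one, on the same axis.
- fine_sieve: fine sieve, loose: round shell, 60 mm outside, steel below, its upper 16 mm and rim blue; 53 mm bore above a wire mesh (2.8 mm pitch) 14 mm below the rim. Stands on a tapered foot 8 mm high, 50 mm across at its top, 43 at the bottom. Origin: centre of the foot's underside, z up; shell 8 to 38 mm above it, grip it anywhere round. 0.12 kg. Seated on a sieve, its origin is 30 mm above that one's.
- medium_sieve: medium sieve, loose: round shell, 60 mm outside, steel below, its upper 16 mm and rim yellow; 53 mm bore above a wire mesh (5.5 mm pitch) 14 mm below the rim. Stands on a tapered foot 8 mm high, 50 mm across at its top, 43 at the bottom. Origin: centre of the foot's underside, z up; shell 8 to 38 mm above it, grip it anywhere round. 0.12 kg. Seated on a sieve, its origin is 30 mm above that one's.
- coarse_sieve: coarse sieve, loose: round shell, 60 mm outside, steel below, its upper 16 mm and rim red; 53 mm bore above a wire mesh (10 mm pitch) 14 mm below the rim. Stands on a tapered foot 8 mm high, 50 mm across at its top, 43 at the bottom. Origin: centre of the foot's underside, z up; shell 8 to 38 mm above it, grip it anywhere round. 0.12 kg. Seated on a sieve, its origin is 30 mm above that one's.
- sieve_lid: lid, loose: dark steel disc 60 mm across standing on a tapered foot like the sieves' (8 mm high, 43 to 50 mm across), with a round black knob on top, 24 mm across, to grip. Origin: centre of the foot's underside, z up; disc 8 to 15 mm above it, knob 21 to 45 mm, on a 14 mm stem. 0.09 kg. Seated on a sieve, its origin is 30 mm above that one's.
- measuring_scoop: bystander: small steel measuring scoop lying flat, 41x115x16 mm, at the right, its length pointing away from the robot; origin: centre of its underside, its length along its y. Leave it alone.
- portion_cup: bystander: empty clear plastic cup, 62 mm across, 34 mm high, standing at the left; origin: centre of its underside. Leave it alone.
- spare_knob: bystander: black six-lobed star knob, 43 mm across, with a bright threaded stud pointing up, 38 mm high in all, at the right; origin: centre of its underside. Leave it alone.

How it is judged (in metres and radians):
On the way, in this order (a step that is already met when the one before it is completed fails the run):
1. blue sieve seated in the shaker's pan (horizontal distance between fine_sieve and shaker below 0.006 m and z of fine_sieve in the frame of shaker between 0.041 and 0.047 m and angle between fine_sieve's own z axis and vertical below 0.08 rad and contact force between the fingers and fine_sieve below 0.1 N), for 0.2 s.
2. yellow sieve seated in the blue one (horizontal distance between medium_sieve and fine_sieve below 0.006 m and z of medium_sieve in the frame of fine_sieve between 0.027 and 0.033 m and angle between medium_sieve's own z axis and vertical below 0.08 rad and contact force between the fingers and medium_sieve below 0.1 N), for 0.2 s.
3. red sieve seated in the yellow one (horizontal distance between coarse_sieve and medium_sieve below 0.006 m and z of coarse_sieve in the frame of medium_sieve between 0.027 and 0.033 m and angle between coarse_sieve's own z axis and vertical below 0.08 rad and contact force between the fingers and coarse_sieve below 0.1 N), for 0.2 s.
4. lid seated in the red sieve (horizontal distance between sieve_lid and coarse_sieve below 0.006 m and z of sieve_lid in the frame of coarse_sieve between 0.027 and 0.033 m and angle between sieve_lid's own z axis and vertical below 0.08 rad and contact force between the fingers and sieve_lid below 0.1 N), for 0.2 s.
At the end, for the whole second after the job is handed in: Blue sieve on the shaker's pan, yellow on blue, red on yellow, lid on red: each within 6 mm of the axis of the one below, within 3 mm of its fully seated height, upright to 0.08 rad, released and at rest (horizontal distance between fine_sieve and shaker below 0.006 m and z of fine_sieve in the frame of shaker between 0.041 and 0.047 m and angle between each of fine_sieve, medium_sieve, coarse_sieve, sieve_lid's own z axis and vertical below 0.08 rad and linear speed of each of fine_sieve, medium_sieve, coarse_sieve, sieve_lid below 0.02 m/s and angular speed of each of fine_sieve, medium_sieve, coarse_sieve, sieve_lid below 0.2 rad/s and horizontal distance between medium_sieve and fine_sieve below 0.006 m and z of medium_sieve in the frame of fine_sieve between 0.027 and 0.033 m and horizontal distance between coarse_sieve and medium_sieve below 0.006 m and z of coarse_sieve in the frame of medium_sieve between 0.027 and 0.033 m and horizontal distance between sieve_lid and coarse_sieve below 0.006 m and z of sieve_lid in the frame of coarse_sieve between 0.027 and 0.033 m); the robot touches nothing.
It fails at once if the measuring scoop is moved by more than 20 mm (distance of measuring_scoop from where it was at the start of the episode above 0.02 m).
It fails at once if the portion cup is moved by more than 20 mm (distance of portion_cup from where it was at the start of the episode above 0.02 m).
It fails at once if the spare knob is moved by more than 20 mm (distance of spare_knob from where it was at the start of the episode above 0.02 m).
It also fails if it takes over 106 s, if anything falls off the work surface, if the arm or the gripper's body presses on something with over 40 N, if the wrist force passes 120 N, or if a joint passes its speed limit or range.

## Robot

A 6-joint arm with a two-finger parallel gripper is mounted at the origin on a cart in front of the work surface, level with it; the furniture and walls round the work are solid. World frame = base frame: x ahead of the robot, y to its left, z up, the work surface at z = 0. Lengths are in mm, angles in rad, forces in N, time in s.
With the tool pointing down it reaches from about 275 to 1000 mm from the base axis. Payload 8.4 kg.
Tool frame: the origin (TCP) lies at the very end of the fingers, on their centre line; the grasp point (between the pads) lies 19 mm behind it; z points along the fingers, y is the line along which they close (so a half turn about z gives the same grasp; the last joint's range is limited). The gripper opens to 85 mm and grips with 20 to 120 N. Pads are 22 mm wide; open, the fingers measure 114 mm over their backs; the gripper's body (76 mm by 85 mm) begins 54 mm behind the grasp point. The pads swing forward as they close: fully open they stand 13 mm farther back than shut.
Start: joints at [1.31, 0.353, 1.633, -0, 1.155, -0.002], TCP at [159.949, 604.189, 231.281] pointing down, gripper open.
Joint ranges: [-2.63, 2.63], [-0.92, 2.1], [0.06, 2.66], [-1.3, 4.44], [0, 2.69], [-3.02, 3.02]. Speed limits (rad/s): [2.22, 2.22, 2.79, 3.14, 3.14, 3.14].

## Interface

Orientations are given as [roll, pitch, yaw] about the fixed x, y, z axes, in that order (R = Rz(yaw) Ry(pitch) Rx(roll)).
In Python, from rig import sensors, grab_frame, camera_params, order gives the robot as it stands. The module is installed in compiled form; this text tells all that it offers.
- The arm moves only by the tool move_arm, never from a script. Its argument "motion" is a list of rows, each a list of 7 numbers: the turn, a rotation vector about the tool's x, y, z in fractions of the full range, 1 being 4 rad, then the shift along the tool's x, y, z in a scale on which 1.0 is 1 m, then the finger opening in m, from 0 to 0.0854. A call has 1 to 8 rows; each row is the pose to reach, as a shift and turn from the pose commanded when the call began, along the tool's axes at that moment; what a row does not reach only later rows make up. A row lasts 1/8 s, in which the tool goes at most 62.5 mm and 10.7 degrees, less where a joint would pass 70% of its speed; a pose out of reach is approached as far as the arm can. Shift and turn numbers lie between -1 and 1, and a call with a number outside is refused. A call with a gripper value outside its range is refused whole. The fingers move at their own pace and stop on an object; "grip_force" is the grip in N (left out, the last holds). Time passes only in rows, so rows that repeat a pose let the fingers close. It gives the time, the measured TCP pose, the force, the opening and the grip force at its end, in the units of the state.
- sensors.sense(): the state, without advancing time (a new reading comes with each control period).
- grab_frame(name): name is "scene" or "top" or "wrist"; returns (picture, depth): 384x512x3 uint8, red, green, blue; 384x512 float32, mm along the optical axis (not along the pixel's ray), 0 where there is no reading.
- camera_params(name): a dict with "camera_matrix" (3x3 intrinsics, pixels), "world_from_camera" (4x4, takes a point from camera to world coordinates). Camera axes: x right, y down, z forward; pixel columns grow to the right and rows downward; lengths in mm; the calibration is good to about 2 mm. A picture is of the moment at which its call begins: read the wrist's pose just before it. camera_params takes no time and is no camera call; for the wrist camera it gives the pose at the moment of the call.
- order.sign_off(): hands the job in; it is judged then, once.
The state is a dict: "clock": time; "qpos": joint angles; "qvel": joint speeds; "joint_efforts": joint torques, N m; "eef_pos": TCP position; "tcp_rot": TCP orientation; "contact_force": force on the tool from outside, world axes, zero at the start; "wrist_torque": the same for the moment, N m; "opening": opening from 0.0 (shut) to 1.0 (fully open); "grasp_force": force on a finger pad.
Only numpy, scipy, OpenCV 4.12 (cv2) and the standard library are available. Lean on these libraries where they do the work, as an engineer would, in place of code of your own. Each camera call takes 0.05 s, during which the arm holds its last target. There are 200 camera calls.

## Working session

There is one attempt and no reset: what is moved stays moved. The work goes in short steps, Python scripts to look and compute and a tool call to move; the robot and the scene stay as the last step left them, time stands still between calls to the robot, and variables do not carry over. Pictures are saved under pics/ and viewed, at most 14 in all, crops included, and the job is handed in when it is done.

Besides the shell and the picture viewer there is one more tool, called as name([rows], argument=value, ...), one row to a line, values as JSON. move_arm: Moves the arm, as the interface text tells. Its arguments: {"type":"object","properties":{"motion":{"type":"array","items":{"type":"array","items":{"type":"number"}}},"grip_force":{"type":"number"}},"required":["motion"]}

```bash
mkdir -p pics; python3 - <<'E'
from rig import sensors, grab_frame, camera_params
import cv2,numpy as np
s=sensors.sense();print(s)
for n in("scene","top"):
    p,d=grab_frame(n);cv2.imwrite(f"pics/{n}0.png",p[:,:,::-1]);np.savez(f"{n}0.npz",p=p,d=d)
    c=camera_params(n);print(n,np.round(c["camera_matrix"],1).tolist(),np.round(c["world_from_camera"],3).tolist(),(d>0).mean())
c=camera_params("wrist");print(np.round(c["camera_matrix"],1).tolist(),np.round(c["world_from_camera"],3).tolist())
E
```

```text
{'clock': 0.0, 'qpos': array([ 1.30955313e+00,  3.53659960e-01,  1.63418514e+00,  9.83230544e-07,
        1.15521980e+00, -2.42907401e-03]), 'qvel': array([ 1.47954967e-04, -2.02919422e-03, -1.61023055e-03,  1.99172327e-03,
        5.23484056e-05,  1.14724423e-03]), 'joint_efforts': array([-2.64958098e-04, -6.05287957e+01, -3.42044699e+01, -8.42137752e-05,
        9.83874605e-03,  4.76036575e-06]), 'eef_pos': array([159.84344576, 603.6825839 , 230.53249784]), 'tcp_rot': array([-3.14012042e+00, -4.47513224e-06,  2.88277813e+00]), 'contact_force': array([ 0.42585887, -0.45111106, -0.80126381]), 'wrist_torque': array([ 0.00788572, -0.02816354,  0.0458181 ]), 'grasp_force': 0.0, 'opening': 0.9965224499719357}
scene [[453.9, 0.0, 261.4], [0.0, 453.9, 183.6], [0.0, 0.0, 1.0]] [[0.875, -0.296, 0.382, 49.213], [-0.483, -0.524, 0.702, -872.627], [-0.008, -0.799, -0.601, 776.467], [0.0, 0.0, 0.0, 1.0]] 0.9959309895833334
top [[467.2, 0.0, 261.0], [0.0, 467.2, 191.2], [0.0, 0.0, 1.0]] [[-0.45, -0.844, 0.292, 73.996], [-0.893, 0.425, -0.146, 201.885], [-0.001, -0.327, -0.945, 1550.437], [0.0, 0.0, 0.0, 1.0]] 0.9960174560546875
[[268.5, 0.0, 254.9], [0.0, 268.5, 190.4], [0.0, 0.0, 1.0]] [[0.256, 0.925, 0.281, 89.011], [0.967, -0.245, -0.076, 623.868], [-0.002, 0.291, -0.957, 373.373], [0.0, 0.0, 0.0, 1.0]]
```

View pics/top0.png

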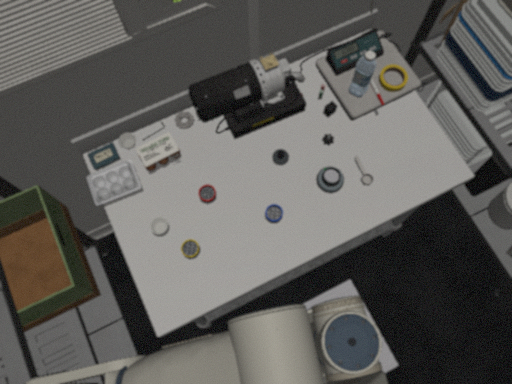

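View pics/scene0.png

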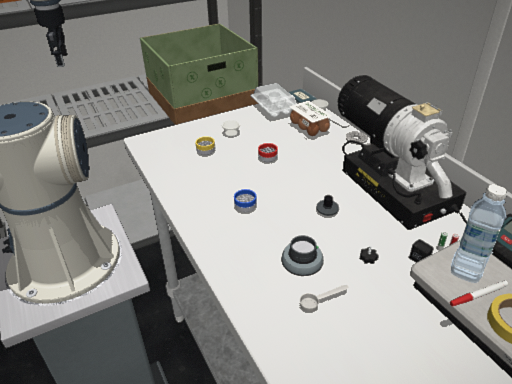

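The top view shows blue (274,213), yellow (191,249), red (208,194), lid (281,157), shaker (331,179), cup (160,228), star knob (328,139) and scoop (365,175). The scene view shows the same things: blue (245,200), yellow (205,146), red (268,152), lid (327,206), pan (302,249).

```bash
cat > h.py <<'E'
import numpy as np,cv2
from scipy.optimize import least_squares
from rig import sensors,grab_frame,camera_params
HSV={'blue':((108,120,60),(130,255,255)),'yellow':((20,110,80),(35,255,255)),'red':((172,140,70),(180,255,255))}
def mask(p,c):
    h=cv2.cvtColor(p,cv2.COLOR_RGB2HSV);return cv2.inRange(h,*HSV[c])
def world(cam,uv,dep):
    K,T=np.array(cam['camera_matrix']),np.array(cam['world_from_camera'])
    uv=np.asarray(uv,float);r=np.c_[(uv-[K[0,2],K[1,2]])/[K[0,0],K[1,1]],np.ones(len(uv))]
    return (r*np.asarray(dep)[:,None])@T[:3,:3].T+T[:3,3]
def plane(cam,uv,z):
    T=np.array(cam['world_from_camera']);o=T[:3,3]
    d=world(cam,uv,np.ones(len(uv)))-o
    return o+d*((z-o[2])/d[:,2])[:,None]
def circle(P):
    f=least_squares(lambda q:np.hypot(P[:,0]-q[0],P[:,1]-q[1])-q[2],[*P[:,:2].mean(0),28],loss='soft_l1',f_scale=1.5);return f.x
def cloud(cam,d,box=None):
    v,u=np.mgrid[:d.shape[0],:d.shape[1]] ;uv=np.c_[u.ravel(),v.ravel()]
    return world(cam,uv,d.ravel()).reshape(*d.shape,3)
def tri(rays):
    A=0;b=0
    for o,d in rays:
        d=d/np.linalg.norm(d);M=np.eye(3)-np.outer(d,d);A=A+M;b=b+M@o
    return np.linalg.solve(A,b)
E
python3 - <<'E'
from h import *
px={'top':dict(blue=(274,213),yellow=(191,249),red=(208,194),lid=(281,157),pan=(331,177),cup=(160,228),star=(328,139),scoop=(365,175)),
'scene':dict(blue=(245,200),yellow=(205,146),red=(268,152),lid=(327,206),pan=(302,249),cup=(231,129),star=(369,255),scoop=(320,298))}
for n in px:
    z=np.load(n+'0.npz');p,d=z['p'],z['d'];cam=camera_params(n);W=cloud(cam,d)
    for k,(u,v) in px[n].items():
        w=26;S=(slice(v-w,v+w),slice(u-w,u+w));Q=W[S].reshape(-1,3);ok=d[S].ravel()>0
        if k in HSV: ok&=mask(p,k)[S].ravel()>0
        else: ok&=Q[:,2]>8
        Q=Q[ok]
        if k not in HSV:
            c=np.median(Q[:,:2],0);Q=Q[np.hypot(*(Q[:,:2]-c).T)<70]
        hi=np.percentile(Q[:,2],95);T=Q[Q[:,2]>hi-4]
        print(n,k,len(Q),'mean',Q.mean(0).round(),'ztop',hi.round(1),'circ',circle(T).round(1),len(T))
E
```

```text
top blue 17 mean [435. -26.  36.] ztop 40.7 circ [453.  -34.4  25.5] 7
top yellow 43 mean [461. 266.  35.] ztop 41.7 circ [469.7 264.6  27.2] 15
top red 3 mean [595. 129.  37.] ztop 37.4 circ [587.1 122.1  12.6] 3
top lid 211 mean [ 633. -156.   20.] ztop 46.0 circ [ 633.7 -157.     8.6] 26
top pan 553 mean [ 475. -268.   30.] ztop 52.1 circ [ 480.3 -273.8   27.9] 57
top cup 268 mean [589. 327.  31.] ztop 37.9 circ [587.6 325.9  24. ] 68
top star 106 mean [ 621. -349.   15.] ztop 22.9 circ [ 625.3 -341.3   12.8] 18
top scoop 120 mean [ 462. -391.   15.] ztop 22.4 circ [ 474.8 -314.1   81.9] 22
scene blue 206 mean [454. -38.  32.] ztop 38.7 circ [454.9 -36.1  27.7] 71
scene yellow 159 mean [470. 266.  31.] ztop 38.3 circ [471.9 267.   28. ] 45Traceback (most recent call last):
  File "<stdin>", line 13, in <module>
    return _quantile_unchecked(
        a, q, axis, out, overwrite_input, method, keepdims, weights)
    return _ureduce(a,
                    func=_quantile_ureduce_func,
    ...<5 lines>...
                    overwrite_input=overwrite_input,
                    method=method)
    r = func(a, **kwargs)
    result = _quantile(arr,
                       quantiles=q,
    ...<2 lines>...
                       out=out,
                       weights=wgt)
    slices_having_nans = np.isnan(arr[-1, ...])
                                  ~~~^^^^^^^^^
IndexError: index -1 is out of bounds for axis 0 with size 0
```

Careful with the scale: turns go in shares of 4 rad. That gives: -0.2588 rad / 4 = -0.0647.

move_arm([
  [0,0,-0.0163,-0.042,-0.041,0,0.085],
  [0,0,-0.0325,-0.084,-0.082,0,0.085],
  [0,0,-0.0488,-0.126,-0.123,0,0.085],
  [0,0,-0.0647,-0.168,-0.165,0,0.085],
  [0,0,-0.0647,-0.21,-0.206,0,0.085],
  [0,0,-0.0647,-0.252,-0.247,0,0.085],
  [0,0,-0.0647,-0.294,-0.288,0,0.085],
  [0,0,-0.0647,-0.3355,-0.329,0,0.085],
])

```text
clock: 1.1
eef_pos: [400.7, 198.5, 231.3]
tcp_rot: [3.141, 0.0, -3.141]
contact_force: [0.7, 1.0, 0.3]
opening: 1.0
grasp_force: 0.0
```

```bash
cat >> h.py <<'E'
def rims(p,d,cam,names):
    W=cloud(cam,d);out={}
    for k in names:
        m=cv2.morphologyEx(mask(p,k),cv2.MORPH_OPEN,np.ones((2,2)))
        n,l,st,ce=cv2.connectedComponentsWithStats(cv2.dilate(m,np.ones((5,5))))
        if n<2: print(k,'none');continue
        i=1+np.argmax(st[1:,4]);s=(l==i)&(m>0)&(d>0);Q=W[s]
        hi=np.percentile(Q[:,2],90)
        # outer contour of the coloured blob, far side = rim edge: cast on the rim plane
        T=Q[Q[:,2]>hi-3];print(k,'px',ce[i].round(),len(Q),'ztop',hi.round(1),'circ',circle(T).round(1),len(T));out[k]=circle(T)
    return out
E
python3 - <<'E'
from h import *
cam=camera_params('wrist');print(sensors.sense()['eef_pos'],np.round(cam['world_from_camera'],3).tolist())
p,d=grab_frame('wrist');cv2.imwrite('pics/w1.png',p[:,:,::-1]);np.savez('w1.npz',p=p,d=d)
rims(p,d,cam,['yellow','red','blue'])
E
```

```text
[400.67776356 198.51392962 231.30636266] [[0.0, 0.957, 0.291, 327.299], [1.0, -0.0, -0.0, 199.417], [-0.0, 0.291, -0.957, 374.028], [0.0, 0.0, 0.0, 1.0]]
yellow px [310. 234.] 169 ztop 38.4 circ [475.2 269.3  26.3] 98
red px [222. 300.] 4 ztop 24.6 circ [-9741.6  2382.2 10593.3] 3
blue px [ 83. 210.] 402 ztop 38.7 circ [457.1 -32.7  27.7] 278
```

View pics/w1.png

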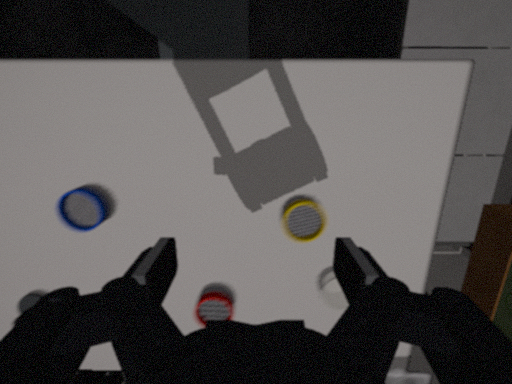

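move_arm([
  [0,0,0,0,-0.0375,0,0.085],
  [0,0,0,0,-0.075,0,0.085],
  [0,0,0,0,-0.1125,0,0.085],
  [0,0,0,0,-0.15,0,0.085],
  [0,0,0,0,-0.1875,0,0.085],
  [0,0,0,0,-0.225,0,0.085],
  [0,0,0,0,-0.2625,0,0.085],
  [0,0,0,0,-0.3,0,0.085],
])

```text
clock: 2.15
eef_pos: [399.8, -100.8, 231.2]
tcp_rot: [3.142, -0.0, 3.142]
contact_force: [0.2, 0.3, -0.6]
opening: 0.998
grasp_force: 0.0
```

The wrist view shows yellow (304,221), red (214,309), blue (83,209) and part of the lid (35,305), with the fingers at the bottom edge.

```bash
sed -i "s/return cv2.inRange(h,\*HSV\[c\])/m=cv2.inRange(h,*HSV[c]);return m|cv2.inRange(h,(0,140,50),(8,255,255)) if c=='red' else m/" h.py
python3 - <<'E'
from h import *
z=np.load('w1.npz');cam=camera_params('wrist');T=cam['world_from_camera'];
cam0=dict(cam);T0=np.array(T).copy();T0[:3,3]=[327.3,199.4,374];cam0['world_from_camera']=T0
rims(z['p'],z['d'],cam0,['yellow','red','blue'])
p,d=grab_frame('wrist');cv2.imwrite('pics/w2.png',p[:,:,::-1]);np.savez('w2.npz',p=p,d=d)
print(sensors.sense()['eef_pos'],T[:3,3].round(1));rims(p,d,cam,['blue','red'])
for n,c,p,d in(('w2',cam,p,d),*((n,camera_params(n),np.load(n+'0.npz')['p'],np.load(n+'0.npz')['d']) for n in('top','scene'))):
    W=cloud(c,d).reshape(-1,3)
    for k,x,y,zl in(('pan',480,-271,(48,56)),('foot',480,-271,(19,25)),('lidknob',633,-157,(42,49)),('liddisc',633,-157,(12,18)),('red',592,128,(35,42))):
        Q=W[(np.hypot(W[:,0]-x,W[:,1]-y)<62)&(W[:,2]>zl[0])&(W[:,2]<zl[1])]
        if len(Q)>8: 
            (cx,cy),r=cv2.minEnclosingCircle(Q[:,:2].astype(np.float32));print(n,k,len(Q),'z',np.median(Q[:,2]).round(1),'circ',circle(Q).round(1),'encl',round(cx,1),round(cy,1),round(r,1))
E
```

```text
yellow px [310. 234.] 169 ztop 38.3 circ [475.1 269.2  26.3] 98
red px [216. 300.] 166 ztop 38.4 circ [622.5 139.5  27.5] 98
blue px [ 83. 210.] 402 ztop 38.6 circ [456.9 -32.7  27.7] 278
[ 400.06767711 -103.91083695  231.33252102] [326.4 -99.9 373.9]
blue px [307. 222.] 140 ztop 38.4 circ [458.1 -34.4  26.5] 96
red none
w2 pan 460 z 51.6 circ [ 482.7 -269.4   27.9] encl 483.3 -270.1 30.1
w2 foot 968 z 22.0 circ [ 482.4 -270.4   38.5] encl 482.7 -269.6 45.0
w2 lidknob 27 z 43.7 circ [ 640.5 -153.    13.7] encl 629.9 -152.8 9.0
w2 liddisc 643 z 14.4 circ [ 638.4 -153.7   22.6] encl 637.1 -153.3 30.0
top pan 52 z 51.9 circ [ 480.2 -273.9   27.8] encl 480.7 -273.7 30.5
top foot 147 z 21.9 circ [ 482.4 -274.8   40. ] encl 479.3 -272.9 47.0
top lidknob 19 z 44.1 circ [ 634.8 -157.1    8.7] encl 635.0 -156.6 11.1
top liddisc 96 z 14.4 circ [ 636.8 -158.6   23.5] encl 634.3 -156.6 30.1
top red 35 z 38.2 circ [620.6 135.3  27.9] encl 620.5 135.5 30.0
scene pan 130 z 50.5 circ [ 481.9 -271.5   28.1] encl 480.4 -270.5 32.5
scene foot 352 z 21.8 circ [ 482.7 -270.2   39.1] encl 481.2 -272.6 45.0
scene lidknob 43 z 43.9 circ [ 635.6 -154.4    8.4] encl 635.8 -154.3 11.9
scene liddisc 185 z 14.2 circ [ 637.5 -152.6   22.8] encl 635.8 -155.4 30.1
scene red 54 z 37.0 circ [621.8 137.1  28.3] encl 622.1 137.3 32.0
```

View pics/w2.png

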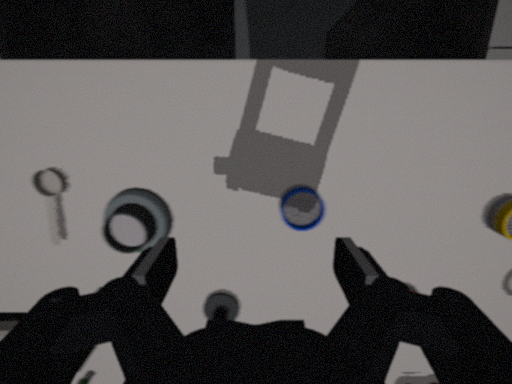

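The view shows blue (302,208), pan (127,228) on its foot (137,220), lid (220,305), scoop (50,185) and the edge of yellow (508,220). Now I go above blue.

move_arm([
  [0,0,0,-0.02,0.022,0.03,0.085],
  [0,0,0,-0.04,0.045,0.065,0.085],
  [0,0,0,-0.0575,0.066,0.1,0.085],
  [0,0,0,-0.0575,0.066,0.125,0.085],
  [0,0,0,-0.0575,0.066,0.131,0.085],
  [0,0,0,-0.0575,0.066,0.131,0.085],
])

```text
clock: 2.95
eef_pos: [457.4, -33.8, 100.4]
tcp_rot: [3.142, -0.001, 3.141]
contact_force: [0.6, 0.0, -0.2]
opening: 0.995
grasp_force: 0.0
```

```bash
cat > look.py <<'E'
import sys
from h import *
cam=camera_params('wrist');print(sensors.sense()['eef_pos'].round(1),sensors.sense()['qvel'].round(2))
p,d=grab_frame('wrist');n=sys.argv[1];cv2.imwrite(f'pics/{n}.png',p[:,:,::-1]);np.savez(n+'.npz',p=p,d=d,T=cam['world_from_camera'])
rims(p,d,cam,sys.argv[2].split(','))
if len(sys.argv)>3: # x,y,zlo,zhi[,R]
    x,y,a,b,R=eval(sys.argv[3]);W=cloud(cam,d).reshape(-1,3)
    Q=W[(np.hypot(W[:,0]-x,W[:,1]-y)<R)&(W[:,2]>a)&(W[:,2]<b)]
    print('cloud',len(Q),np.median(Q[:,2]).round(1),circle(Q).round(1),[np.round(t,1) for t in cv2.minEnclosingCircle(Q[:,:2].astype(np.float32))])
E
python3 look.py w3 blue
```

```text
[457.4 -33.8 100.4] [-0.   -0.02 -0.01  0.    0.01  0.  ]
blue px [256. 202.] 927 ztop 38.7 circ [456.8 -32.9  27.8] 682
```

move_arm([
  [0,0,0,0,0.001,0.035,0.085],
  [0,0,0,0,0.001,0.07,0.085],
  [0,0,0,0,0.001,0.088,0.085],
  [0,0,0,0,0.001,0.094,0.085],
  [0,0,0,0,0.001,0.094,0.05],
  [0,0,0,0,0.001,0.094,0.05],
  [0,0,0,0,0.001,0.094,0.05],
  [0,0,0,0,0.001,0.094,0.05],
], grip_force=40)

```text
clock: 4.0
eef_pos: [458.4, -32.9, 7.6]
tcp_rot: [-3.141, 0.002, -3.142]
contact_force: [-0.3, -1.0, 6.0]
opening: 0.689
grasp_force: 41.9
```

move_arm([
  [0,0,0,0,0,-0.03,0.05],
  [0,0,0,0,0,-0.08,0.05],
  [0,0,0,0.018,-0.04,-0.13,0.05],
  [0,0,0,0.032,-0.08,-0.174,0.05],
  [0,0,0,0.038,-0.11,-0.174,0.05],
  [0,0,0,0.038,-0.117,-0.174,0.05],
  [0,0,0,0.038,-0.117,-0.174,0.05],
])

```text
clock: 4.88
eef_pos: [419.5, -149.6, 180.4]
tcp_rot: [3.141, 0.0, 3.14]
contact_force: [0.3, 0.4, -1.3]
opening: 0.688
grasp_force: 44.0
```

```bash
python3 look.py w4 blue 482,-270,49,55,40
```

```text
[ 419.5 -149.6  180.4] [ 0.02  0.01  0.01  0.   -0.    0.01]
blue px [256. 262.] 4289 ztop 211.2 circ [ 417.7 -148.7   27.8] 2294
cloud 539 51.7 [ 482.7 -269.7   27.9] [array([ 483.1, -270.2]), np.float64(30.4)]
```

View pics/w4.png

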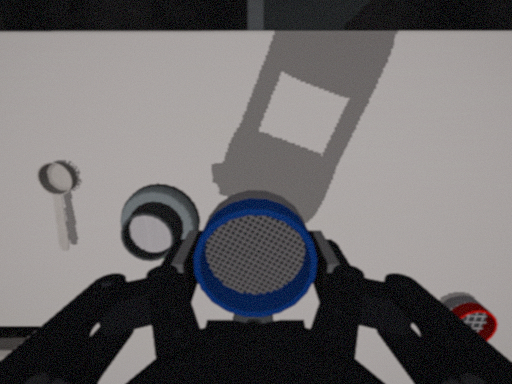

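The picture shows blue held level at (256,258), with the pan at (155,230) in clear view. Next comes the move over the pan.

move_arm([
  [0,0,0,-0.025,-0.045,0.02,0.05],
  [0,0,0,-0.05,-0.09,0.05,0.05],
  [0,0,0,-0.065,-0.12,0.08,0.05],
  [0,0,0,-0.065,-0.121,0.1,0.05],
  [0,0,0,-0.065,-0.121,0.108,0.05],
  [0,0,0,-0.065,-0.121,0.116,0.05],
  [0,0,0,-0.065,-0.121,0.123,0.05],
  [0,0,0,-0.065,-0.121,0.128,0.05],
])

```text
clock: 5.92
eef_pos: [484.8, -270.5, 52.4]
tcp_rot: [-3.141, 0.001, -3.141]
contact_force: [0.4, -0.3, -0.6]
opening: 0.69
grasp_force: 43.9
```

move_arm([
  [0,0,0,0,0,0.001,0.05],
  [0,0,0,0,0,0.001,0.05],
  [0,0,0,0,0,0.001,0.085],
  [0,0,0,0,0,0.001,0.085],
  [0,0,0,0,0,0.001,0.085],
  [0,0,0,0,0,-0.03,0.085],
  [0,0,0,0,0,-0.08,0.085],
  [0,0,0,0,0,-0.08,0.085],
])

```text
clock: 6.92
eef_pos: [486.9, -272.0, 135.9]
tcp_rot: [-3.138, 0.006, 3.142]
contact_force: [0.1, -0.4, 0.2]
opening: 1.0
grasp_force: 0.0
```

```bash
python3 look.py w5 blue
```

```text
[ 486.9 -272.   135.9] [-0.    0.05  0.05  0.   -0.04  0.  ]
blue px [258. 201.] 1110 ztop 82.6 circ [ 483.  -269.5   27.7] 718
```

Blue is seated: rim at 82.6 mm, centre (483.0,-269.5). Now yellow.

move_arm([
  [0,0,0,0,0.03,-0.03,0.085],
  [0,0,0,0,0.09,-0.045,0.085],
  [0,0,0,0,0.15,-0.045,0.085],
  [0,0,0,0.003,0.21,-0.045,0.085],
  [0,0,0,0.006,0.27,-0.045,0.085],
  [0,0,0,0.009,0.33,-0.045,0.085],
  [0,0,0,0.011,0.39,-0.045,0.085],
  [0,0,0,0.011,0.45,-0.045,0.085],
])

```text
clock: 7.98
eef_pos: [472.5, 180.9, 176.0]
tcp_rot: [-3.141, -0.002, -3.141]
contact_force: [1.8, -0.6, 0.2]
opening: 0.994
grasp_force: 0.0
```

move_arm([
  [0,0,0,0,0.045,0,0.085],
  [0,0,0,0,0.075,0.02,0.085],
  [0,0,0,0,0.0895,0.05,0.085],
  [0,0,0,0,0.0895,0.075,0.085],
  [0,0,0,0,0.0895,0.075,0.085],
  [0,0,0,0,0.0895,0.075,0.085],
])

```text
clock: 8.72
eef_pos: [473.6, 268.6, 102.3]
tcp_rot: [-3.141, -0.0, 3.141]
contact_force: [-0.0, 0.8, 0.9]
opening: 0.997
grasp_force: 0.0
```

```bash
python3 look.py w6 yellow
```

```text
[473.6 268.6 102.3] [-0.   -0.02 -0.01 -0.   -0.   -0.  ]
yellow px [257. 201.] 873 ztop 38.7 circ [473.4 270.5  27.9] 665
```

move_arm([
  [0,0,0,0,0.002,0.035,0.085],
  [0,0,0,0,0.002,0.07,0.085],
  [0,0,0,0,0.002,0.089,0.085],
  [0,0,0,0,0.002,0.095,0.085],
  [0,0,0,0,0.002,0.095,0.05],
  [0,0,0,0,0.002,0.095,0.05],
  [0,0,0,0,0.002,0.095,0.05],
  [0,0,0,0,0.002,0.095,0.05],
])

```text
clock: 9.78
eef_pos: [474.3, 271.0, 8.8]
tcp_rot: [3.141, 0.002, -3.141]
contact_force: [-0.4, -2.4, 5.8]
opening: 0.694
grasp_force: 42.2
```

move_arm([
  [0,0,0,0,0,-0.03,0.05],
  [0,0,0,0,0,-0.08,0.05],
  [0,0,0,0.01,-0.04,-0.12,0.05],
  [0,0,0,0.02,-0.1,-0.15,0.05],
  [0,0,0,0.03,-0.16,-0.174,0.05],
  [0,0,0,0.04,-0.22,-0.174,0.05],
  [0,0,0,0.054,-0.27,-0.174,0.05],
  [0,0,0,0.054,-0.32,-0.174,0.05],
])

```text
clock: 10.78
eef_pos: [418.5, -50.9, 182.3]
tcp_rot: [-3.141, 0.002, 3.141]
contact_force: [0.7, -0.2, -2.0]
opening: 0.689
grasp_force: 44.0
```

move_arm([
  [0,0,0,0,-0.05,-0.02,0.05],
  [0,0,0,0,-0.09,-0.03,0.05],
  [0,0,0,0,-0.1,-0.03,0.05],
  [0,0,0,0,-0.1,-0.03,0.05],
  [0,0,0,0,-0.1,-0.03,0.05],
])

```text
clock: 11.4
eef_pos: [419.2, -148.2, 211.0]
tcp_rot: [3.141, -0.001, -3.141]
contact_force: [0.2, 1.5, -1.8]
opening: 0.697
grasp_force: 44.1
```

```bash
python3 look.py w7 yellow,blue
```

```text
[ 419.2 -148.2  211. ] [ 0.01  0.   -0.   -0.   -0.   -0.01]
yellow px [256. 261.] 4166 ztop 240.7 circ [ 417.8 -147.1   27.8] 2475
blue px [148. 236.] 786 ztop 82.7 circ [ 482.9 -268.9   28. ] 397
```

move_arm([
  [0,0,0,-0.025,-0.045,0.02,0.05],
  [0,0,0,-0.05,-0.09,0.05,0.05],
  [0,0,0,-0.065,-0.12,0.08,0.05],
  [0,0,0,-0.065,-0.122,0.1,0.05],
  [0,0,0,-0.065,-0.122,0.108,0.05],
  [0,0,0,-0.065,-0.122,0.116,0.05],
  [0,0,0,-0.065,-0.122,0.123,0.05],
  [0,0,0,-0.065,-0.122,0.128,0.05],
])

```text
clock: 12.45
eef_pos: [484.8, -271.0, 83.5]
tcp_rot: [-3.141, 0.001, -3.141]
contact_force: [-1.0, 0.2, -0.9]
opening: 0.691
grasp_force: 44.1
```

move_arm([
  [0,0,0,0,0,0.001,0.05],
  [0,0,0,0,0,0.001,0.05],
  [0,0,0,0,0,0.001,0.085],
  [0,0,0,0,0,0.001,0.085],
  [0,0,0,0,0,0.001,0.085],
  [0,0,0,0,0,-0.03,0.085],
  [0,0,0,0,0,-0.08,0.085],
  [0,0,0,0,0,-0.08,0.085],
])

```text
clock: 13.45
eef_pos: [486.8, -272.6, 166.9]
tcp_rot: [-3.138, 0.006, 3.142]
contact_force: [-0.1, 0.1, -0.6]
opening: 0.997
grasp_force: 0.0
```

```bash
python3 look.py w8 yellow,blue
```

```text
[ 486.8 -272.6  166.9] [ 0.    0.04  0.05  0.   -0.04 -0.  ]
yellow px [259. 200.] 877 ztop 112.8 circ [ 483.6 -269.8   27.8] 713
blue px [261. 160.] 86 ztop 84.7 circ [ 484.8 -270.3   30.6] 25
```

Yellow is seated (rim 112.8, centre 483.6,-269.8). Next is red.

move_arm([
  [0,0,0,0,0.02,-0.025,0.085],
  [0,0,0,-0.015,0.075,-0.025,0.085],
  [0,0,0,-0.035,0.13,-0.025,0.085],
  [0,0,0,-0.055,0.185,-0.02,0.085],
  [0,0,0,-0.075,0.24,-0.01,0.085],
  [0,0,0,-0.095,0.295,0,0.085],
  [0,0,0,-0.115,0.35,0.01,0.085],
  [0,0,0,-0.13,0.395,0.03,0.085],
])

```text
clock: 14.5
eef_pos: [615.0, 126.0, 132.0]
tcp_rot: [-3.142, -0.0, -3.141]
contact_force: [0.3, 0.5, -0.7]
opening: 0.994
grasp_force: 0.0
```

move_arm([
  [0,0,0,-0.0075,0.013,0.02,0.085],
  [0,0,0,-0.0075,0.013,0.03,0.085],
  [0,0,0,-0.0075,0.013,0.03,0.085],
  [0,0,0,-0.0075,0.013,0.03,0.085],
])

```text
clock: 15.0
eef_pos: [622.1, 135.8, 103.8]
tcp_rot: [-3.142, 0.0, 3.14]
contact_force: [0.4, -0.2, 0.0]
opening: 0.993
grasp_force: 0.0
```

```bash
python3 look.py w9 red
```

```text
[622.1 135.8 103.8] [ 0.   -0.01 -0.01  0.   -0.    0.  ]
red px [260. 203.] 1107 ztop 38.6 circ [623.4 140.   27.8] 743
```

move_arm([
  [0,0,0,-0.001,0.004,0.035,0.085],
  [0,0,0,-0.001,0.004,0.07,0.085],
  [0,0,0,-0.001,0.004,0.09,0.085],
  [0,0,0,-0.001,0.004,0.096,0.085],
  [0,0,0,-0.001,0.004,0.096,0.05],
  [0,0,0,-0.001,0.004,0.096,0.05],
  [0,0,0,-0.001,0.004,0.096,0.05],
  [0,0,0,-0.001,0.004,0.096,0.05],
])

```text
clock: 16.05
eef_pos: [624.1, 140.9, 8.8]
tcp_rot: [3.141, 0.002, -3.142]
contact_force: [-0.6, -0.9, 7.2]
opening: 0.679
grasp_force: 43.6
```

move_arm([
  [0,0,0,0,0,-0.03,0.05],
  [0,0,0,0,0,-0.08,0.05],
  [0,0,0,0.02,-0.03,-0.12,0.05],
  [0,0,0,0.05,-0.065,-0.16,0.05],
  [0,0,0,0.085,-0.105,-0.19,0.05],
  [0,0,0,0.12,-0.15,-0.21,0.05],
  [0,0,0,0.155,-0.195,-0.225,0.05],
  [0,0,0,0.185,-0.245,-0.233,0.05],
])

```text
clock: 17.05
eef_pos: [437.1, -105.2, 241.7]
tcp_rot: [-3.141, 0.002, -3.141]
contact_force: [0.5, -1.0, -2.3]
opening: 0.682
grasp_force: 43.8
```

move_arm([
  [0,0,0,0.012,-0.03,0,0.05],
  [0,0,0,0.018,-0.045,0,0.05],
  [0,0,0,0.018,-0.045,0,0.05],
  [0,0,0,0.018,-0.045,0,0.05],
])

```text
clock: 17.55
eef_pos: [420.5, -148.5, 240.2]
tcp_rot: [3.141, -0.0, -3.141]
contact_force: [0.8, -0.4, -1.7]
opening: 0.687
grasp_force: 43.8
```

```bash
python3 look.py w10 red,yellow
```

```text
[ 420.5 -148.5  240.2] [ 0.01  0.   -0.   -0.   -0.   -0.  ]
red px [256. 263.] 4959 ztop 269.8 circ [ 419.7 -147.6   27.8] 2623
yellow px [148. 235.] 914 ztop 112.5 circ [ 483.4 -269.4   27.9] 465
```

move_arm([
  [0,0,0,-0.025,-0.045,0.02,0.05],
  [0,0,0,-0.05,-0.09,0.05,0.05],
  [0,0,0,-0.064,-0.12,0.08,0.05],
  [0,0,0,-0.064,-0.122,0.1,0.05],
  [0,0,0,-0.064,-0.122,0.108,0.05],
  [0,0,0,-0.064,-0.122,0.116,0.05],
  [0,0,0,-0.064,-0.122,0.122,0.05],
  [0,0,0,-0.064,-0.122,0.127,0.05],
])

```text
clock: 18.6
eef_pos: [484.4, -271.0, 113.6]
tcp_rot: [-3.141, 0.001, -3.141]
contact_force: [0.1, -0.1, -0.9]
opening: 0.682
grasp_force: 43.8
```

move_arm([
  [0,0,0,0,0,0.001,0.05],
  [0,0,0,0,0,0.001,0.05],
  [0,0,0,0,0,0.001,0.085],
  [0,0,0,0,0,0.001,0.085],
  [0,0,0,0,0,0.001,0.085],
  [0,0,0,0,0,-0.03,0.085],
  [0,0,0,0,0,-0.08,0.085],
  [0,0,0,0,0,-0.08,0.085],
])

```text
clock: 19.6
eef_pos: [486.3, -272.5, 197.1]
tcp_rot: [-3.138, 0.006, 3.142]
contact_force: [0.4, 0.4, 0.1]
opening: 0.996
grasp_force: 0.0
```

```bash
python3 look.py w11 red,yellow
```

```text
[ 486.3 -272.5  197.1] [-0.    0.04  0.06 -0.   -0.04  0.  ]
red px [258. 202.] 1194 ztop 142.5 circ [ 483.5 -270.    27.7] 782
yellow none
```

Red is seated (rim 142.5, centre 483.5,-270.0). Last comes the lid.

move_arm([
  [0,0,0,-0.03,0.02,0,0.085],
  [0,0,0,-0.065,0.045,0,0.085],
  [0,0,0,-0.1,0.075,0,0.085],
  [0,0,0,-0.13,0.1,0.03,0.085],
  [0,0,0,-0.153,0.1165,0.06,0.085],
  [0,0,0,-0.153,0.1165,0.08,0.085],
  [0,0,0,-0.153,0.1165,0.08,0.085],
  [0,0,0,-0.153,0.1165,0.08,0.085],
])

```text
clock: 20.65
eef_pos: [636.7, -155.5, 113.8]
tcp_rot: [-3.141, 0.0, 3.141]
contact_force: [-0.2, -0.3, -0.0]
opening: 0.995
grasp_force: 0.0
```

```bash
python3 look.py w12 red 637,-154,41,49,30; python3 - <<'E'
from h import *
z=np.load('w12.npz');c=dict(camera_params('wrist'));W=cloud(c,z['d']).reshape(-1,3)
for a,b in((12,18),(20,40),(41,49)):
    Q=W[(np.hypot(W[:,0]-637,W[:,1]+154)<45)&(W[:,2]>a)&(W[:,2]<b)];print(a,len(Q),[np.round(t,1) for t in cv2.minEnclosingCircle(Q[:,:2].astype(np.float32))],Q.mean(0))
E
```

```text
[ 636.7 -155.5  113.8] [-0.   -0.02 -0.01  0.   -0.    0.  ]
red none
cloud 594 45.0 [ 637.2 -153.     8.2] [array([ 637.9, -153. ]), np.float64(11.9)]
12 2244 [array([ 638.5, -153. ]), np.float64(30.0)] [ 634.58468202 -153.18023917   14.95820636]
20 124 [array([ 635.2, -152.7]), np.float64(11.5)] [ 628.9946522  -153.00601093   32.16135712]
41 598 [array([ 638.3, -153.1]), np.float64(11.9)] [ 637.49499168 -153.05635791   45.42797483]
```

View pics/w12.png

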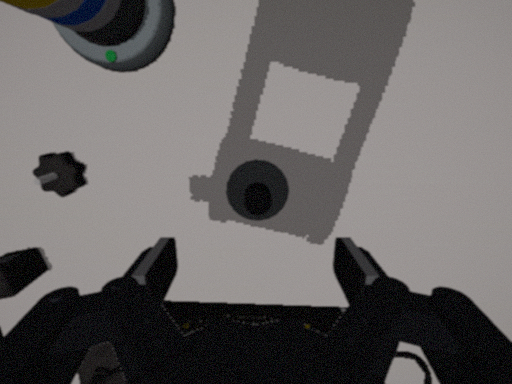

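The lid is at (258,188) with its knob at (258,197). The stack at upper left and the star knob at (60,173) are well clear.

move_arm([
  [0,0,0,-0.001,0.0025,0.035,0.085],
  [0,0,0,-0.001,0.0025,0.07,0.085],
  [0,0,0,-0.001,0.0025,0.089,0.085],
  [0,0,0,-0.001,0.0025,0.095,0.07],
  [0,0,0,-0.001,0.0025,0.095,0.04],
  [0,0,0,-0.001,0.0025,0.095,0.015],
  [0,0,0,-0.001,0.0025,0.095,0.015],
  [0,0,0,-0.001,0.0025,0.095,0.015],
])

```text
clock: 21.7
eef_pos: [638.9, -152.4, 19.6]
tcp_rot: [-3.141, 0.002, -3.142]
contact_force: [-0.4, -0.2, 6.3]
opening: 0.268
grasp_force: 38.9
```

move_arm([
  [0,0,0,0,0,0,0.015],
  [0,0,0,0,0,0,0.015],
])

```text
clock: 21.95
eef_pos: [638.9, -152.4, 19.6]
tcp_rot: [-3.141, 0.002, -3.142]
contact_force: [-1.7, 0.4, 6.9]
opening: 0.267
grasp_force: 38.9
```

move_arm([
  [0,0,0,0,0,-0.03,0.015],
  [0,0,0,0,0,-0.08,0.015],
  [0,0,0,0.02,0,-0.13,0.015],
  [0,0,0,0.05,0,-0.18,0.015],
  [0,0,0,0.095,0.001,-0.22,0.015],
  [0,0,0,0.145,0.002,-0.24,0.015],
  [0,0,0,0.19,0.002,-0.24,0.015],
  [0,0,0,0.215,0.002,-0.24,0.015],
])

```text
clock: 22.95
eef_pos: [421.0, -150.0, 258.9]
tcp_rot: [-3.141, 0.001, 3.141]
contact_force: [0.5, 0.4, -1.1]
opening: 0.263
grasp_force: 39.3
```

move_arm([
  [0,0,0,0.004,0,0,0.015],
  [0,0,0,0.004,0,0,0.015],
  [0,0,0,0.004,0,0,0.015],
])

```text
clock: 23.32
eef_pos: [420.0, -150.3, 258.3]
tcp_rot: [-3.141, 0.0, -3.141]
contact_force: [-0.8, 0.3, -0.7]
opening: 0.269
grasp_force: 39.3
```

```bash
python3 look.py w13 red 418,-150,252,258,38
```

```text
[ 420.  -150.3  258.3] [0. 0. 0. 0. 0. 0.]
red px [145. 241.] 1014 ztop 142.3 circ [ 483.7 -269.4   27.7] 450
cloud 3144 253.3 [ 425.3 -149.7   26.8] [array([ 418.7, -149.7]), np.float64(29.6)]
```

View pics/w13.png

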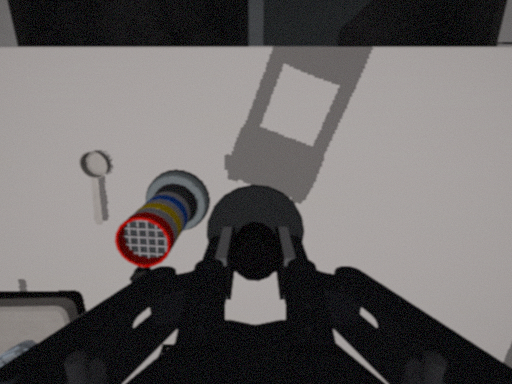

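Lid is held level at (256,225), with the stack standing straight and the red rim at (145,241).

move_arm([
  [0,0,0,-0.025,-0.045,0.01,0.015],
  [0,0,0,-0.05,-0.09,0.03,0.015],
  [0,0,0,-0.065,-0.118,0.058,0.015],
  [0,0,0,-0.065,-0.12,0.078,0.015],
  [0,0,0,-0.065,-0.12,0.086,0.015],
  [0,0,0,-0.065,-0.12,0.093,0.015],
  [0,0,0,-0.065,-0.12,0.099,0.015],
  [0,0,0,-0.065,-0.12,0.104,0.015],
])

```text
clock: 24.38
eef_pos: [484.4, -270.1, 154.6]
tcp_rot: [-3.141, 0.001, -3.141]
contact_force: [-0.3, 0.1, -1.3]
opening: 0.259
grasp_force: 39.5
```

move_arm([
  [0,0,0,0,0,0.0005,0.015],
  [0,0,0,0,0,0.0005,0.015],
  [0,0,0,0,0,0.0005,0.05],
  [0,0,0,0,0,0.0005,0.085],
  [0,0,0,0,0,0.0005,0.085],
  [0,0,0,0,0,0.0005,0.085],
  [0,0,0,0,0,-0.03,0.085],
  [0,0,0,0,0,-0.08,0.085],
])

```text
clock: 25.38
eef_pos: [483.0, -269.6, 233.7]
tcp_rot: [3.14, -0.003, 3.142]
contact_force: [1.5, -0.3, 0.2]
opening: 0.994
grasp_force: 0.0
```

move_arm([
  [0,0,0,0.02,0.03,-0.02,0.085],
  [0,0,0,0.06,0.08,-0.02,0.085],
  [0,0,0,0.06,0.08,-0.02,0.085],
  [0,0,0,0.06,0.08,-0.02,0.085],
])

```text
clock: 25.88
eef_pos: [424.6, -190.4, 254.8]
tcp_rot: [-3.141, 0.001, -3.141]
contact_force: [0.8, -0.5, 0.3]
opening: 0.994
grasp_force: 0.0
```

```bash
python3 look.py w14 red,yellow,blue 483,-270,147,154,38; python3 - <<'E'
from h import *
p,d=grab_frame('scene');cv2.imwrite('pics/s2.png',cv2.resize(p[150:330,200:420,::-1],None,fx=3,fy=3,interpolation=cv2.INTER_CUBIC))
E
```

```text
[ 424.6 -190.4  254.8] [-0.01  0.03 -0.02 -0.   -0.   -0.  ]
red px [  6. 323.] 263 ztop 80.0 circ [ 694.2 -281.8  281.7] 139
yellow px [186. 204.] 8 ztop 114.6 circ [18285.1 -2274.9 17943. ] 7
blue px [191. 197.] 48 ztop 86.8 circ [-125511.8   -6955.7  126143.9] 15
cloud 1517 148.5 [ 485.1 -271.7   23.6] [array([ 483. , -269.5]), np.float64(30.0)]
```

View pics/s2.png

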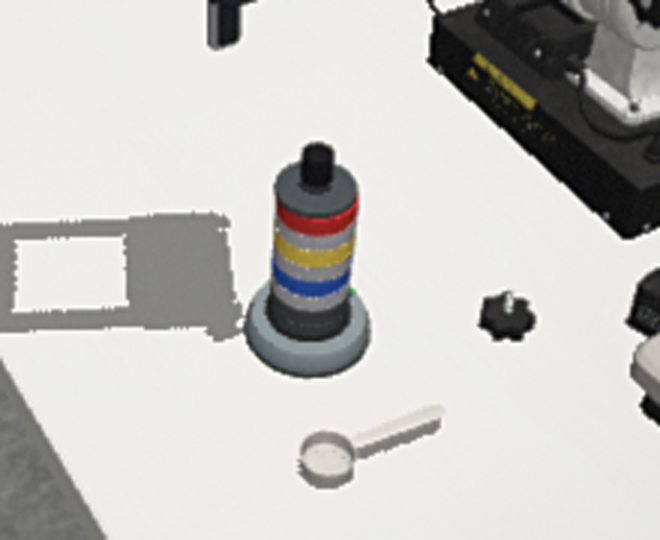

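The stack stands upright and complete at (315,250), with the lid disc at 148.5 mm (expected 149) and centred at (483,-269.5). The scoop and star knob are undisturbed, so I hand the job in.

```bash
python3 -c "
from rig import order;print(order.sign_off())"
```

```text
the job is handed in; nothing more can be done
None
```

The blue, yellow and red sieves and the lid are stacked on the shaker, each measured at its seated height and centred to about 1 mm; the job was handed in at about 26 s, with no verdict shown yet.

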